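Lock a mosaic board to its strut with a quarter-turn stud

TASK

Fasten the mosaic board down to the slotted strut with the big quarter-turn stud that lies on the sloping wooden rest. Stand the stud upright in the board's slot, its hammer head lined up so that it drops in onto the spring foot, and let go of it; then take hold of it again, push it down against the spring and turn it a full quarter turn either way, so that the head catches under the strut's lips, and leave it locked there. Leave the tub, the nippers and the loose wooden batten where they are.

Things in the scene. Friction and masses are not known exactly. Their poses are not given: they have to be found in the camera images.
- stud_handle (a point): Loose quarter-turn stud, 106 mm long, 200 g; point at the centre of its black paddle handle, 44 (x) x 14 (y) x 60 mm (z). z runs along the stem from hammer head to handle (up when it stands in the slot), x along the widths of handle and head, y across. At first it lies on the rest, y level, axis 25 deg from level, handle high and away from the robot, this point 78 mm above the table.
- stud_head (a point): Centre of the underside of the stud's steel hammer head, 76 mm from stud_handle, same axes. From here along z: head bar 44 (x) x 17 (y) x 10 mm; round stem 17 mm thick up to 30 mm; collar 44 mm across, 30 to 36 mm; neck 14 mm thick up to 46 mm; paddle 46 to 106 mm. Balance point about 31 mm. The stud is the same turned half round about z.
- slot (a point): Centre of the slot's mouth on the plywood board's upper face, 56 mm above the table; z up, x along the slot, y across. Slot 47 (x) x 20 mm (y), chamfered, through the 12 mm board and on between the two 4 mm lips of the steel strut below, which runs along x and is 52 mm wide inside. Undersides of the lips 16 mm down. A stud dropped in lined up stands with its head end 19 mm down.
- board_centre (a point): Centre of the board's upper face, 40 mm along -x from the slot; same axes. Board 200 (x) x 180 (y) x 12 mm, fixed on the strut and two battens; the -x half, from 38 mm off the slot centre, carries mosaic up to 9 mm higher. The strut reaches 170 mm to -x and 90 mm to +x of the slot.
- foot (a joint): Travel (m) of the spring foot in the strut, 0 up, top then 19 mm below the board's face. Yields at 5 N, +0.7 N per mm. The head clears the lips and can turn once pushed 7 mm down (10 N); the collar meets the board at 11 mm (13 N). No stop to turning, either way will do; once let go across the slot, the spring holds the head up against the lips, head end 26 mm down.
- rest: Fixed wooden rest, base 150 (x) x 80 (y) x 12 mm; origin under its centre on the table, x to the high end. Two 12 mm cheeks, 20 mm apart, flank the stud's head and stem to just above the stem; the collar leans on their upper ends. Under the handle is only a 10 mm thick rib, so fingers can pass both flat sides of the handle. Lift the stud straight up to free it.
- tub_centre (a point): Yellow plastic tub of dark stones, 110 x 180 x 50 mm; point at its centre, 25 mm up. Leave alone.
- nippers_centre (a point): Tile nippers with red handles lying flat, 180 mm long, 18 mm high; point in the middle. Leave alone.
- batten_centre (a point): Loose wooden batten, 240 (x) x 40 (y) x 30 mm; point at its centre. Leave alone.
Not all that is in view belongs to the job. Of the things that look like the part that bears stud_handle, the largest one is meant.

How it is judged:
On the way:
1. the stud stands upright in the slot, head lined up and dropped in between the slot's walls, not yet turned, and the fingers have let go of it (horizontal distance between stud_head and slot below 0.008 m and angle between stud_head's own z axis and vertical below 0.2 rad and z of stud_head in the frame of slot below -0.012 m and angle between the x axis of stud_head and the x axis of slot, either way round below 0.35 rad and contact force between the fingers and stud below 0.1 N), for 0.2 s.
At the end, for the whole second after the job is handed in: The stud, let go, stands upright in the slot (0.2 rad, 8 mm), head end over 23.5 mm below the board's upper face and caught under the lips, head turned across the slot to within 0.32 rad of a full quarter turn. Tub, nippers and batten are within 30 mm of where they were (horizontal distance between stud_head and slot below 0.008 m and angle between stud_head's own z axis and vertical below 0.2 rad and z of stud_head in the frame of slot below -0.0235 m and angle between the x axis of stud_head and the x axis of slot, either way round above 1.25 rad and contact force between the fingers and stud below 0.1 N and distance of each of tub_centre, nippers_centre, batten_centre from where it was at the start of the episode below 0.03 m); the robot touches nothing.
It fails at once if the tub of dark stones is shoved more than 30 mm (distance of tub_centre from where it was at the start of the episode above 0.03 m).
It fails at once if the tile nippers is shoved more than 30 mm (distance of nippers_centre from where it was at the start of the episode above 0.03 m).
It fails at once if the loose batten is shoved more than 30 mm (distance of batten_centre from where it was at the start of the episode above 0.03 m).
It also fails if it takes over 64 s, if anything falls off the work surface, if the arm or the gripper's body presses on something with over 40 N, if the wrist force passes 120 N, or if a joint passes its speed limit or range.

ROBOT

A 6-joint arm with a two-finger parallel gripper is mounted at the origin on the work surface. World frame = base frame: x ahead of the robot, y to its left, z up, the work surface at z = 0. Lengths are in m, angles in rad, forces in N, time in s.
With the tool pointing down it reaches from about 0.25 to 0.725 m from the base axis. Payload 4 kg.
Tool frame: the origin (TCP) lies midway between the tips of the shut fingers; the grasp point (between the pads) lies 19 mm behind it; z points along the fingers, y is the line along which they close (so a half turn about z gives the same grasp; the last joint's range is limited). The gripper opens to 85 mm and grips with 20 to 120 N. Pads are 22 mm wide; open, the fingers measure 114 mm over their backs; the gripper's body (76 mm by 85 mm) begins 54 mm behind the grasp point. The pads swing forward as they close: fully open they stand 13 mm farther back than shut.
Start: joints at [-1.187, 0.241, 0.005, 1.335, 0, 1.571], TCP at [0.187, -0.464, 0.231] pointing down, gripper open.
Joint ranges: [-2.72, 2.72], [-1.05, 1.87], [-1.09, 1.28], [-1.99, 2.15], [-1.42, 1.44], [-3.14, 3.14]. Speed limits (rad/s): [2.79, 2.79, 3.14, 3.14, 3.14, 3.14].

INTERFACE

Orientations are given as a unit quaternion [x, y, z, w].
In Python, from workcell import bot gives the robot as it stands.
- The arm moves only by the tool move_arm, never from a script. Its argument "motion" is a list of rows, each an object of numbers: "x", "y", "z": the shift along the tool's x, y, z in cm; "yaw": the turn about the tool's z in degrees. A call has 1 to 20 rows; each row is the pose to reach, as a shift and turn from the pose commanded when the call began, along the tool's axes at that moment; what a row does not reach only later rows make up. A row lasts 1/8 s, in which the tool goes at most 62.5 mm and 10.7 degrees, less where a joint would pass 70% of its speed; a pose out of reach is approached as far as the arm can. A call with a gripper value outside its range is refused whole. "gripper" is the opening, from -1 (shut) to 1 (fully open), set as the call begins (left out, the last holds). The fingers move at their own pace and stop on an object; the grip force is fixed at half the most. Time passes only in rows, so rows that repeat a pose let the fingers close. It gives the time, the measured TCP pose, the force, the opening and the grip force at its end, in the units of the state.
- bot.get_obs(): the state, without advancing time (a new reading comes with each control period).
- bot.camera(name): name is "scene" or "side" or "wrist"; returns the picture (400x640x3 uint8, blue, green, red); there is no depth.
- bot.camera_model(name): a dict with "K" (3x3 intrinsics, pixels), "world_from_camera" (4x4, takes a point from camera to world coordinates). Camera axes: x right, y down, z forward; pixel columns grow to the right and rows downward; lengths in m; the calibration is good to about 2 mm. A picture is of the moment at which its call begins: read the wrist's pose just before it. camera_model takes no time and is no camera call; for the wrist camera it gives the pose at the moment of the call.
- bot.job_done(): hands the job in; it is judged then, once.
Trained networks look in the newest picture that a camera, given by its name, has taken for a name from the list of things; names that differ only in an ending like _2 or _b are one class to them, and where a whole thing is asked for, a point or a joint stands for the part that bears it (a point fixed in the world has none). Each returns a list of dicts, best first, with "score" (0 to 1); they miss things now and then, are a little off and sometimes report something else, mostly with a low value. They report only what shows in the picture. A call takes as long as a camera call. They do not tell look-alikes from the thing itself.
- bot.cut_out(camera, name): "mask" (400x640 bool, what is visible of it) and "centre" ([row, column] in pixels, amid what is visible of it).
The state is a dict: "clock": time; "joint_pos": joint angles; "joint_vel": joint speeds; "tau": joint torques, N m; "eef_pos": TCP position; "tool_rot": TCP orientation; "ft_force": force on the tool from outside, world axes, zero at the start; "ft_torque": the same for the moment, N m; "grip_width": finger opening in m; "grasp_force": force on a finger pad.
Only numpy, scipy, OpenCV 4.12 (cv2) and the standard library are available. Lean on these libraries where they do the work, as an engineer would, in place of code of your own. Each camera call takes 0.05 s, during which the arm holds its last target. There are 200 camera calls.

## Working session

There is one attempt and no reset: what is moved stays moved. The work goes in short steps, Python scripts to look and compute and a tool call to move; the robot and the scene stay as the last step left them, time stands still between calls to the robot, and variables do not carry over. Pictures are saved under pics/ and viewed, at most 10 in all, crops included, and the job is handed in when it is done.

Besides the shell and the picture viewer there is one more tool, called after ">>>" by a JSON object that holds its "method" and its "body". move_arm: Moves the arm, as the interface text tells. Its arguments: {"type":"object","properties":{"motion":{"type":"array"},"gripper":{"type":"number"}},"required":["motion"]}

```bash
mkdir -p pics; cat > h.py <<'E'
import numpy as np, cv2
from workcell import bot
def ray(cam,rc,M=None):
    M=M or bot.camera_model(cam); K=np.array(M["K"]);T=np.array(M["world_from_camera"])
    d=T[:3,:3]@np.linalg.inv(K)@np.array([rc[1],rc[0],1.]); return T[:3,3],d
def atz(cam,rc,z,M=None):
    o,d=ray(cam,rc,M); return o+d*(z-o[2])/d[2]
def proj(cam,p):
    M=bot.camera_model(cam); K=np.array(M["K"]);T=np.linalg.inv(np.array(M["world_from_camera"]))
    q=K@(T[:3,:3]@np.asarray(p)+T[:3,3]); return q[:2]/q[2]
E
python3 - <<'E'
from h import *
a=bot.camera("scene");b=bot.camera("side")
cv2.imwrite("pics/a.png",a);cv2.imwrite("pics/b.png",b)
for c in("scene","side"):
  for n,z in(("stud_handle",.078),("slot",.056),("board_centre",.056),("rest",.02),("tub_centre",.025),("nippers_centre",.009),("batten_centre",.015)):
    try:
      for r in bot.cut_out(c,n)[:3]:
        ys,xs=np.where(r["mask"]);print(c,n,round(r["score"],2),np.round(r["centre"]),(xs.min(),ys.min(),xs.max(),ys.max()),r["mask"].sum(),atz(c,r["centre"],z).round(3))
    except Exception as e: print(c,n,e)
print(bot.get_obs())
for c in("scene","side","wrist"): print(np.array(bot.camera_model(c)["world_from_camera"]).round(3))
E
```

```text
scene stud_handle 0.79 [223. 255.] (np.int64(246), np.int64(216), np.int64(262), np.int64(237)) 241 [ 0.576 -0.139  0.078]
scene stud_handle 0.76 [214. 234.] (np.int64(222), np.int64(206), np.int64(247), np.int64(222)) 208 [ 0.5   -0.162  0.078]
scene stud_handle 0.68 [210. 287.] (np.int64(276), np.int64(204), np.int64(299), np.int64(219)) 158 [ 0.585 -0.031  0.078]
scene slot 0.62 [189. 331.] (np.int64(294), np.int64(160), np.int64(369), np.int64(218)) 2954 [0.569 0.157 0.056]
scene board_centre 0.59 [187. 334.] (np.int64(294), np.int64(160), np.int64(369), np.int64(217)) 2981 [0.567 0.171 0.056]
scene rest 0.69 [245. 257.] (np.int64(238), np.int64(224), np.int64(278), np.int64(265)) 897 [ 0.602 -0.155  0.02 ]
scene tub_centre 0.74 [252. 342.] (np.int64(306), np.int64(223), np.int64(377), np.int64(286)) 2753 [0.789 0.011 0.025]
scene nippers_centre 0.55 [314. 199.] (np.int64(167), np.int64(285), np.int64(203), np.int64(345)) 964 [ 0.711 -0.4    0.009]
scene batten_centre 0.58 [164. 388.] (np.int64(363), np.int64(145), np.int64(411), np.int64(180)) 670 [0.545 0.458 0.015]
scene batte
[... 1563 characters left out ...]
06]), 'eef_pos': array([ 0.18722514, -0.46363484,  0.23133041]), 'tool_rot': array([9.81646066e-01, 1.90711825e-01, 1.88363799e-05, 2.97151542e-05]), 'ft_force': array([-0.5961088 ,  0.72690082, -0.69764696]), 'ft_torque': array([ 0.00272738, -0.00962463,  0.0498865 ]), 'grasp_force': 0.0, 'grip_width': 0.08532012470518766}
[[ 0.631  0.453 -0.63   1.467]
 [ 0.776 -0.393  0.494 -0.608]
 [-0.023 -0.8   -0.599  0.898]
 [ 0.     0.     0.     1.   ]]
[[-0.738 -0.456  0.498  0.106]
 [-0.675  0.486 -0.555  0.6  ]
 [ 0.011 -0.746 -0.666  0.772]
 [ 0.     0.     0.     1.   ]]
[[ 0.375 -0.878 -0.297  0.263]
 [-0.927 -0.355 -0.12  -0.433]
 [-0.     0.32  -0.948  0.373]
 [ 0.     0.     0.     1.   ]]
```

View pics/a.png

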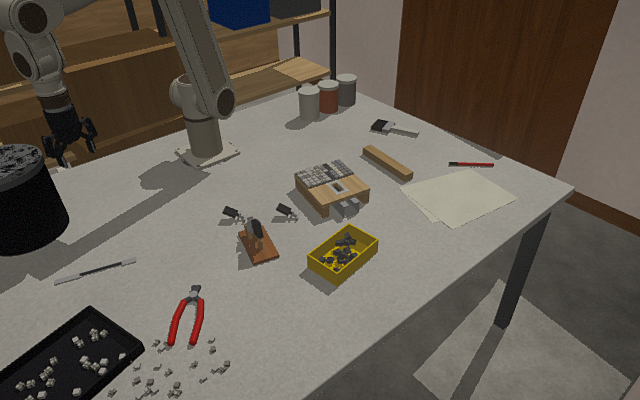

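View pics/b.png

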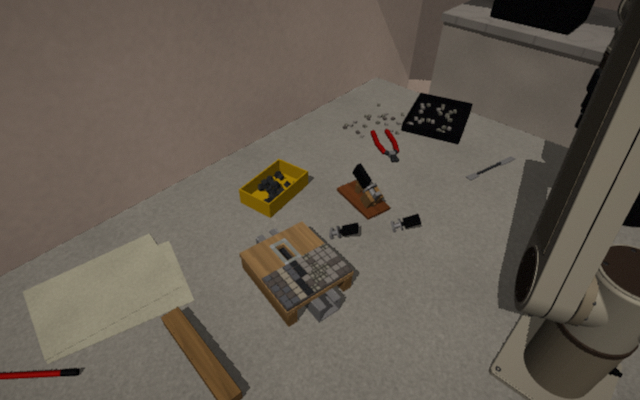

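The stud on the rest is the largest of the look-alikes: the black handle is at scene (255,223) and side (363,183), about (0.58,-0.13). The two small studs lie on the table. The slot shows at scene (337,187) and side (286,248). I'm moving over the rest for a closer look.

>>> {"method": "move_arm", "body": {"motion": [{"x":5,"y":-2},{"x":10,"y":-4},{"x":15,"y":-6},{"x":20,"y":-8},{"x":25,"y":-10},{"x":30,"y":-12},{"x":35,"y":-14},{"x":40,"y":-15},{"x":44,"y":-16},{"x":46,"y":-16.5},{"x":46,"y":-16.5},{"x":46,"y":-16.5}], "gripper": 1}}

```text
invalid input at $.motion[0]: expected keys x, y, z, yaw
```

```bash
python3 - <<'E'
from h import *
o=bot.get_obs();print(o["clock"],o["eef_pos"],o["tool_rot"],o["joint_pos"].round(2))
a=bot.camera("wrist");cv2.imwrite("pics/c.png",a)
for n,z in(("stud_handle",.078),("rest",.006)):
  for r in bot.cut_out("wrist",n)[:3]:
    m=r["mask"].astype(np.uint8);c=max(cv2.findContours(m,0,2)[0],key=cv2.contourArea)
    b=cv2.boxPoints(cv2.minAreaRect(c));print(n,round(r["score"],2),np.round(r["centre"]),m.sum(),atz("wrist",r["centre"],z).round(3)); 
    for p in b: print("  ",p.round(),atz("wrist",p[::-1],z).round(3))
for p,n in(((187,337),"scene"),((248,286),"side")): print(n,atz(n,p,.056).round(4))
E
```

```text
0.8 [ 0.18722514 -0.46363484  0.23133041] [9.81646066e-01 1.90711825e-01 1.88363799e-05 2.97151542e-05] [-1.19  0.24  0.01  1.34  0.    1.57]
scene [0.5733 0.1803 0.056 ]
side [0.5807 0.1717 0.056 ]
```

View pics/c.png

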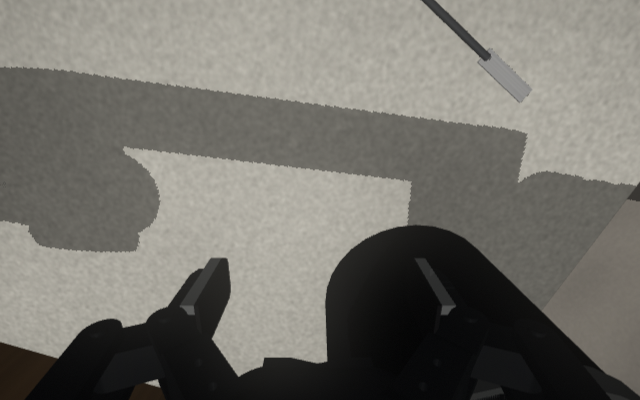

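The arm didn't move: every row needs all four keys. This picture only shows the start position, with bare table and both fingers. I'm sending the move again.

>>> {"method": "move_arm", "body": {"motion": [{"x":5,"y":-2,"z":0,"yaw":0},{"x":10,"y":-4,"z":0,"yaw":0},{"x":15,"y":-6,"z":0,"yaw":0},{"x":20,"y":-8,"z":0,"yaw":0},{"x":25,"y":-10,"z":0,"yaw":0},{"x":30,"y":-12,"z":0,"yaw":0},{"x":35,"y":-14,"z":0,"yaw":0},{"x":40,"y":-15,"z":0,"yaw":0},{"x":44,"y":-16,"z":0,"yaw":0},{"x":46,"y":-16.5,"z":0,"yaw":0},{"x":46,"y":-16.5,"z":0,"yaw":0},{"x":46,"y":-16.5,"z":0,"yaw":0}], "gripper": 1}}

```text
clock: 2.45
eef_pos: [0.5514, -0.1387, 0.2311]
tool_rot: [0.982, 0.191, -0.0, -0.0]
ft_force: [-0.4, -0.5, -0.8]
grip_width: 0.0853
grasp_force: 0.0
```

```bash
python3 - <<'E'
from h import *
o=bot.get_obs();print(o["clock"],o["eef_pos"],o["tool_rot"],o["joint_pos"].round(2))
a=bot.camera("wrist");cv2.imwrite("pics/d.png",a)
for n,z in(("stud_handle",.078),("rest",.006)):
  for r in bot.cut_out("wrist",n)[:3]:
    m=r["mask"].astype(np.uint8);c=max(cv2.findContours(m,0,2)[0],key=cv2.contourArea)
    b=cv2.boxPoints(cv2.minAreaRect(c));print(n,round(r["score"],2),np.round(r["centre"]),m.sum(),atz("wrist",r["centre"],z).round(3)); 
    for p in b: print("  ",p.round(),atz("wrist",p[::-1],z).round(3))
E
```

```text
2.45 [ 0.55136994 -0.13866414  0.23114154] [ 9.81671740e-01  1.90579100e-01 -4.47080890e-04 -3.92875735e-05] [-0.25  0.38  0.2   1.39 -0.    2.51]
stud_handle 0.92 [154. 331.] 2643 [ 0.582 -0.141  0.078]
   [281. 176.] [ 0.543 -0.104  0.078]
   [361.  96.] [ 0.64  -0.146  0.078]
   [391. 126.] [ 0.627 -0.182  0.078]
   [311. 206.] [ 0.525 -0.142  0.078]
stud_handle 0.82 [136. 194.] 1977 [ 0.549 -0.014  0.078]
   [172. 101.] [0.572 0.013 0.078]
   [203.  95.] [ 0.588 -0.012  0.078]
   [216. 164.] [ 0.53  -0.041  0.078]
   [184. 170.] [ 0.513 -0.014  0.078]
stud_handle 0.63 [254. 277.] 1345 [ 0.459 -0.129  0.078]
   [255. 222.] [ 0.486 -0.096  0.078]
   [281. 214.] [ 0.505 -0.117  0.078]
   [300. 274.] [ 0.446 -0.161  0.078]
   [274. 282.] [ 0.426 -0.138  0.078]
rest 0.71 [125. 337.] 6155 [ 0.604 -0.143  0.006]
   [265. 165.] [ 0.528 -0.08   0.006]
   [347.  61.] [ 0.671 -0.126  0.006]
   [403. 105.] [ 0.652 -0.204  0.006]
   [320. 209.] [ 0.5   -0.164  0.006]
```

View pics/d.png

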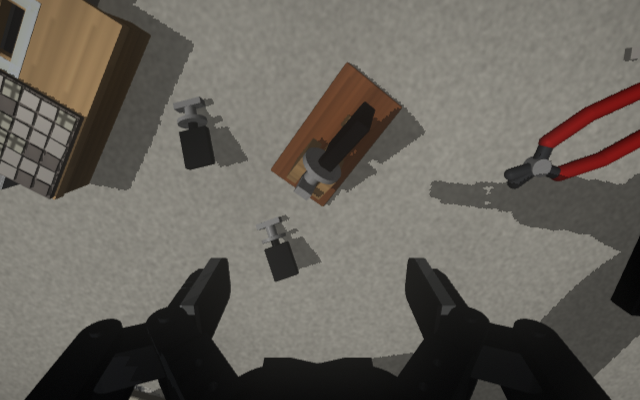

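The wrist view shows the stud on its rest: paddle around (348,137), collar (322,158), head (305,183). The slot is at the left edge, and the small studs lie at (195,135) and (278,250). I'll fit a paddle model to the black blob.

```bash
cat >> h.py <<'E'
from scipy.optimize import minimize
def paddle(cx,cy,cz,az,el,lo=-.03,hi=.03):
    a=np.array([np.cos(az)*np.cos(el),np.sin(az)*np.cos(el),np.sin(el)]);y=np.array([-np.sin(az),np.cos(az),0]);x=np.cross(y,a)
    return np.array([[cx,cy,cz]+s*.022*x+t*.007*y+u*a for s in(-1,1) for t in(-1,1) for u in(lo,hi)])
E
python3 - <<'E'
from h import *
a=cv2.imread("pics/d.png");r=bot.camera("wrist");m0=bot.cut_out("wrist","stud_handle")[0]["mask"]
m=((a.max(2)<45)&(cv2.dilate(m0.astype(np.uint8),np.ones((5,5)))>0))
n,l,s,_=cv2.connectedComponentsWithStats(m.astype(np.uint8));k=1+s[1:,4].argmax();m=l==k;print(s[k])
def f(v):
    P=np.array([proj("wrist",p) for p in paddle(v[0]/100,v[1]/100,.078,v[2]/10,np.radians(25))])
    M=cv2.resize(m.astype(np.uint8),None,fx=1,fy=1)
    h=cv2.convexHull((P*16).round().astype(np.int32));z=np.zeros((400,640),np.uint8);cv2.fillConvexPoly(z,h,1,shift=4)
    return -(z.astype(bool)&m).sum()/(z.astype(bool)|m).sum()
b=min((minimize(f,[x0,y0,-2.9],method="Nelder-Mead",options=dict(initial_simplex=[[x0,y0,-2.9],[x0+1,y0,-2.9],[x0,y0+1,-2.9],[x0,y0,-1.9]])) for x0 in(57.5,59.5) for y0 in(-14.8,-13.4)),key=lambda r:r.fun)
print(b.x,b.fun,np.degrees(b.x[2]/10))
E
```

```text
[ 318  102   57   70 1539]Traceback (most recent call last):
  File "<stdin>", line 10, in <module>
  File "<stdin>", line 10, in <genexpr>
    res = _minimize_neldermead(fun, x0, args, callback, bounds=bounds,
                               **options)
    fxr = func(xr)
    fx = function(np.copy(x), *(wrapper_args + args))
  File "<stdin>", line 6, in f
  File "h.py", line 9, in proj
    M=bot.camera_model(cam); K=np.array(M["K"]);T=np.linalg.inv(np.array(M["world_from_camera"]))
ValueError: time passes only in moves, steps and waits
```

```bash
cat >> h.py <<'E'
def projM(M,P):
    K=np.array(M["K"]);T=np.linalg.inv(np.array(M["world_from_camera"]));q=(np.asarray(P)@T[:3,:3].T+T[:3,3])@K.T
    return q[:,:2]/q[:,2:]
def fitp(cam,m,z,el,x0,lo=-.03,hi=.03):
    M=bot.camera_model(cam)
    def f(v):
        P=projM(M,paddle(v[0]/100,v[1]/100,z,v[2]/10,el,lo,hi))
        h=cv2.convexHull((P*16).round().astype(np.int32));q=np.zeros((400,640),np.uint8);cv2.fillConvexPoly(q,h,1,shift=4);q=q>0
        return -(q&m).sum()/(q|m).sum()
    x0=np.array(x0)
    b=min((minimize(f,x0,method="Nelder-Mead",options=dict(initial_simplex=[x0,x0+[s,0,0],x0+[0,t,0],x0+[0,0,1]])) for s in(-1,1) for t in(-1,1)),key=lambda r:r.fun)
    return b.x,b.fun
E
python3 - <<'E'
from h import *
a=bot.camera("wrist");m0=bot.cut_out("wrist","stud_handle")[0]["mask"]
m=((a.max(2)<45)&(cv2.dilate(m0.astype(np.uint8),np.ones((5,5)))>0))
n,l,s,_=cv2.connectedComponentsWithStats(m.astype(np.uint8));k=1+s[1:,4].argmax();m=l==k;print(s[k])
print(fitp("wrist",m,.078,np.radians(25),[58.3,-14,-2.9]),bot.get_obs()["eef_pos"])
E
```

```text
[ 179  122   35   47 1189]
(array([ 58.3, -14. ,  -2.9]), np.float64(0.0)) [ 0.55166007 -0.13887729  0.23158422]
```

```bash
python3 - <<'E'
from h import *
a=bot.camera("wrist")
n,l,s,_=cv2.connectedComponentsWithStats((a.max(2)<45).astype(np.uint8));m=l==l[137,348];print(s[l[137,348]])
print(fitp("wrist",m,.078,np.radians(25),[58.3,-14,-2.9]))
E
```

```text
[ 318  103   56   69 1533]
(array([ 60.04319312, -14.77752499,  -2.8075925 ]), np.float64(-0.9052693901716993))
```

>>> {"method": "move_arm", "body": {"motion": [{"x":1,"y":0.5,"z":0,"yaw":-10.5},{"x":2,"y":1,"z":0,"yaw":-21},{"x":3,"y":2,"z":0,"yaw":-31.5},{"x":4,"y":3,"z":0,"yaw":-42},{"x":4.9,"y":3.3,"z":0,"yaw":-52.5},{"x":4.9,"y":3.3,"z":0,"yaw":-63},{"x":4.9,"y":3.3,"z":0,"yaw":-73.5},{"x":4.9,"y":3.3,"z":0,"yaw":-84},{"x":4.9,"y":3.3,"z":0,"yaw":-94.5},{"x":4.9,"y":3.3,"z":0,"yaw":-105},{"x":4.9,"y":3.3,"z":1,"yaw":-115.5},{"x":4.9,"y":3.3,"z":2,"yaw":-126},{"x":4.9,"y":3.3,"z":4,"yaw":-136.5},{"x":4.9,"y":3.3,"z":6,"yaw":-141.9},{"x":4.9,"y":3.3,"z":6,"yaw":-141.9},{"x":4.9,"y":3.3,"z":6,"yaw":-141.9}], "gripper": 1}}

```text
clock: 4.85
eef_pos: [0.6101, -0.1508, 0.1721]
tool_rot: [0.141, 0.99, -0.0, 0.0]
ft_force: [-0.3, 0.4, 0.4]
grip_width: 0.0853
grasp_force: 0.0
```

```bash
python3 - <<'E'
from h import *
o=bot.get_obs();print(o["clock"],o["eef_pos"],o["tool_rot"],o["joint_pos"].round(2))
a=bot.camera("wrist");cv2.imwrite("pics/e.png",a)
E
```

```text
4.85 [ 0.61012628 -0.15079587  0.17210562] [ 1.40846688e-01  9.90031293e-01 -4.11440328e-05  4.98067774e-04] [-0.24  0.52  0.27  1.32  0.    0.04]
```

View pics/e.png

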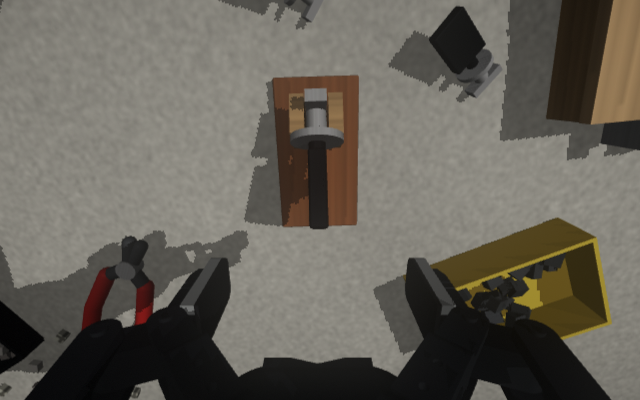

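The stud lines up vertically at column 318, midway between the fingers. The tub rim on the right is 50 mm high, below my finger tips at 63 mm. I'm going down to grip.

>>> {"method": "move_arm", "body": {"motion": [{"x":0,"y":0,"z":3,"yaw":0},{"x":0,"y":0,"z":6,"yaw":0},{"x":0,"y":0,"z":9,"yaw":0},{"x":0,"y":0,"z":10.9,"yaw":0},{"x":0,"y":0,"z":10.9,"yaw":0},{"x":0,"y":0,"z":10.9,"yaw":0}], "gripper": 1}}

```text
clock: 5.65
eef_pos: [0.6109, -0.151, 0.0639]
tool_rot: [0.14, 0.99, -0.0, 0.001]
ft_force: [-0.7, 0.3, 0.7]
grip_width: 0.0854
grasp_force: 0.0
```

>>> {"method": "move_arm", "body": {"motion": [{"x":0,"y":0,"z":0,"yaw":0},{"x":0,"y":0,"z":0,"yaw":0},{"x":0,"y":0,"z":0,"yaw":0},{"x":0,"y":0,"z":0,"yaw":0},{"x":0,"y":0,"z":0,"yaw":0},{"x":0,"y":0,"z":0,"yaw":0},{"x":0,"y":0,"z":0,"yaw":0},{"x":0,"y":0,"z":0,"yaw":0},{"x":0,"y":0,"z":0,"yaw":0},{"x":0,"y":0,"z":0,"yaw":0}], "gripper": -1}}

```text
clock: 6.9
eef_pos: [0.61, -0.1508, 0.0627]
tool_rot: [0.14, 0.99, -0.0, 0.0]
ft_force: [-1.2, -0.9, 4.3]
grip_width: 0.0134
grasp_force: 58.8
```

>>> {"method": "move_arm", "body": {"motion": [{"x":0,"y":0,"z":-1,"yaw":0},{"x":0,"y":0,"z":-3,"yaw":0},{"x":0,"y":0,"z":-6,"yaw":0},{"x":0,"y":0,"z":-9,"yaw":0},{"x":0,"y":0,"z":-12,"yaw":0},{"x":0,"y":0,"z":-14,"yaw":0},{"x":0,"y":0,"z":-14,"yaw":0},{"x":0,"y":0,"z":-14,"yaw":0},{"x":0,"y":0,"z":-14,"yaw":0}], "gripper": -1}}

```text
clock: 8.02
eef_pos: [0.6089, -0.1503, 0.2005]
tool_rot: [0.14, 0.99, 0.0, -0.002]
ft_force: [-1.4, -0.5, -1.9]
grip_width: 0.0132
grasp_force: 58.3
```

```bash
python3 - <<'E'
from h import *
o=bot.get_obs();print(o["clock"],o["eef_pos"],o["ft_force"],o["ft_torque"],o["grip_width"])
w=bot.camera("wrist");s=bot.camera("side");c=bot.camera("scene")
p=o["eef_pos"]
cut=lambda im,n:cv2.resize(im[max(0,int(proj(n,p)[1])-50):][:100,max(0,int(proj(n,p)[0])-60):][:,:120],(400,300),interpolation=cv2.INTER_CUBIC)
cv2.imwrite("pics/f.png",np.vstack([np.hstack([cut(s,"side"),cut(c,"scene")]),np.hstack([cv2.resize(w,(480,300)),np.zeros((300,320,3),np.uint8)])]))
E
```

```text
8.025 [ 0.60887456 -0.15033976  0.20046408] [-1.40114499 -0.51029483 -1.89666341] [-0.09744761 -0.04642745 -0.00671639] 0.013212808341225955
```

View pics/f.png

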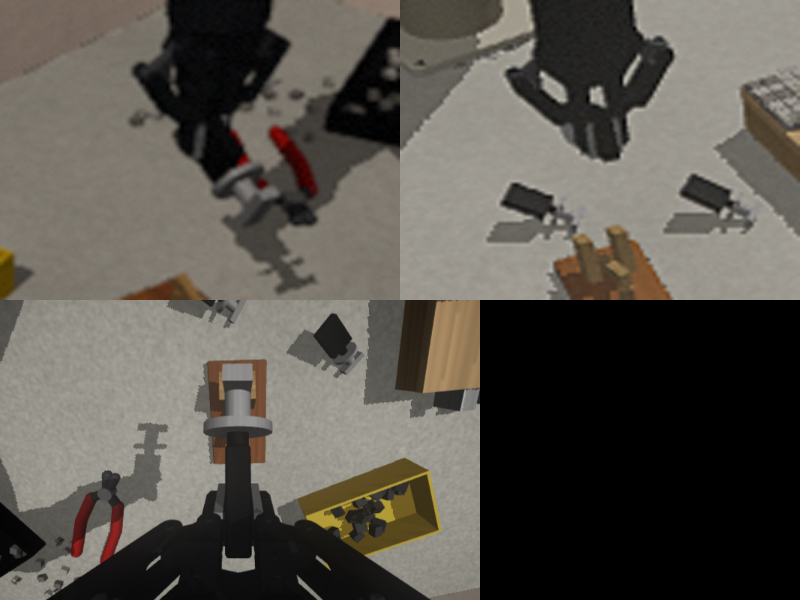

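The stud stayed at its 25° tilt in the grip, as the side crop shows, with the head toward the robot. I'll have to swing it upright by pressing the head against a fixed face. First I'm moving where the camera can see the board.

>>> {"method": "move_arm", "body": {"motion": [{"x":1,"y":1,"z":-4,"yaw":0},{"x":4,"y":4,"z":-7,"yaw":0},{"x":8,"y":8,"z":-10,"yaw":0},{"x":12,"y":12,"z":-10,"yaw":0},{"x":15,"y":16,"z":-10,"yaw":0},{"x":16.8,"y":19,"z":-10,"yaw":0},{"x":16.8,"y":19,"z":-10,"yaw":0},{"x":16.8,"y":19,"z":-10,"yaw":0}], "gripper": -1}}

```text
clock: 9.18
eef_pos: [0.5012, 0.0782, 0.3022]
tool_rot: [0.14, 0.99, -0.0, 0.0]
ft_force: [0.9, -0.5, -1.7]
grip_width: 0.0134
grasp_force: 58.6
```

```bash
python3 - <<'E'
from h import *
o=bot.get_obs();print(o["clock"],o["eef_pos"],o["tool_rot"],o["joint_pos"].round(2))
import json
w=bot.camera("wrist");cv2.imwrite("pics/g.png",w)
M=bot.camera_model("wrist");json.dump({k:np.array(v).tolist() for k,v in M.items() if k in("K","world_from_camera")},open("Mg.json","w"))
E
```

```text
9.175 [0.50117804 0.07823218 0.30221222] [ 1.40035237e-01  9.90146481e-01 -2.75622514e-04  5.06731885e-05] [ 0.16  0.24  0.18  1.52 -0.    0.44]
```

View pics/g.png

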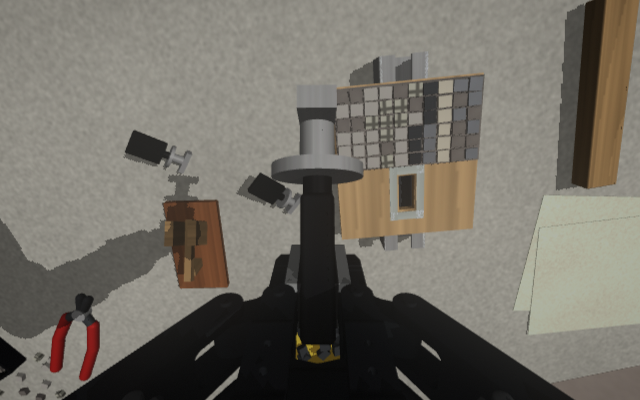

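The board is at upper right. The slot sits in a light steel frame at about (406,192), the strut ends show at top and bottom, and the slit runs along the strut. I'll get the slot pose from the frame.

```bash
python3 - <<'E'
from h import *
import json
M=json.load(open("Mg.json"));a=cv2.imread("pics/g.png")
x0,y0=380,160;c=a[y0:226,x0:440].astype(int)
sat=c.max(2)-c.min(2);m=((sat<35)&(c.min(2)>120)).astype(np.uint8)
n,l,s,_=cv2.connectedComponentsWithStats(m);k=1+s[1:,4].argmax();print(s[k])
pts=np.argwhere(l==k)[:,::-1]+[x0,y0]
P=np.array([atz("",p[::-1],.056,M)[:2] for p in pts]).astype(np.float32)
r=cv2.minAreaRect(P*1000);print(r); 
hole=np.argwhere((c.max(2)<110))[:,::-1]+[x0,y0];h=np.array([atz("",p[::-1],.056,M)[:2] for p in hole]).astype(np.float32);print(cv2.minAreaRect(h*1000),len(h))
for n,p,z in(("edgeL",(240,341),.056),("edgeR",(230,473),.056),("farR",(75,485),.056),("studA",(150,165),.01),("studB",(190,275),.01),("mosR",(160,477),.056)): print(n,atz("",p,z,M).round(4))
cv2.imwrite("pics/g2.png",cv2.resize(a[50:260,320:500],None,fx=3,fy=2.8,interpolation=cv2.INTER_CUBIC))
E
```

```text
[   9    0   36   61 1154]
((569.4249267578125, 179.74269104003906), (44.90641403198242, 82.9177017211914), 79.09877014160156)
((562.3424682617188, 181.6851043701172), (74.36656951904297, 65.24681091308594), 73.8623275756836) 775
edgeL [0.6159 0.0786 0.056 ]
edgeR [0.6516 0.2568 0.056 ]
farR [0.4562 0.2947 0.056 ]
studA [ 0.4341 -0.1267  0.01  ]
studB [0.5332 0.0034 0.01  ]
mosR [0.555  0.2737 0.056 ]
```

>>> {"method": "move_arm", "body": {"motion": [{"x":2,"y":0,"z":0,"yaw":-10.5},{"x":4,"y":0,"z":0,"yaw":-21},{"x":6,"y":0,"z":0,"yaw":-31.5},{"x":8,"y":0,"z":0,"yaw":-42},{"x":10,"y":0.5,"z":0,"yaw":-52.5},{"x":12,"y":1,"z":0,"yaw":-63},{"x":14,"y":1.5,"z":0,"yaw":-73.5},{"x":16,"y":2,"z":0,"yaw":-84},{"x":17,"y":2.5,"z":0,"yaw":-94.5},{"x":18.3,"y":3.2,"z":0,"yaw":-105},{"x":18.3,"y":3.2,"z":2,"yaw":-115.5},{"x":18.3,"y":3.2,"z":4,"yaw":-126},{"x":18.3,"y":3.2,"z":6,"yaw":-136.5},{"x":18.3,"y":3.2,"z":8,"yaw":-147},{"x":18.3,"y":3.2,"z":11,"yaw":-157.5},{"x":18.3,"y":3.2,"z":14,"yaw":-168},{"x":18.3,"y":3.2,"z":17,"yaw":-178.5},{"x":18.3,"y":3.2,"z":18,"yaw":-185},{"x":18.3,"y":3.2,"z":18,"yaw":-185},{"x":18.3,"y":3.2,"z":18,"yaw":-185}], "gripper": -1}}

```text
clock: 11.72
eef_pos: [0.335, 0.1598, 0.1228]
tool_rot: [0.995, -0.098, 0.0, -0.0]
ft_force: [0.5, 0.6, -1.1]
grip_width: 0.0132
grasp_force: 58.6
```

```bash
python3 - <<'E'
from h import *
o=bot.get_obs();p=o["eef_pos"];q=o["tool_rot"];print(o["clock"],p,np.degrees(2*np.arctan2(q[1],q[0])),o["joint_pos"].round(2))
w=bot.camera("wrist");s=bot.camera("side")
u=proj("side",p).astype(int);print(u)
cv2.imwrite("pics/i.png",np.hstack([cv2.resize(w,(400,300)),cv2.resize(s[u[1]-75:u[1]+75,u[0]-100:u[0]+100],(400,300),interpolation=cv2.INTER_CUBIC)]))
E
```

```text
11.725 [0.33495304 0.15981806 0.12284039] -11.278744050897107 [ 0.45  0.08 -0.5   1.   -0.   -2.5 ]
[376 285]
```

View pics/i.png

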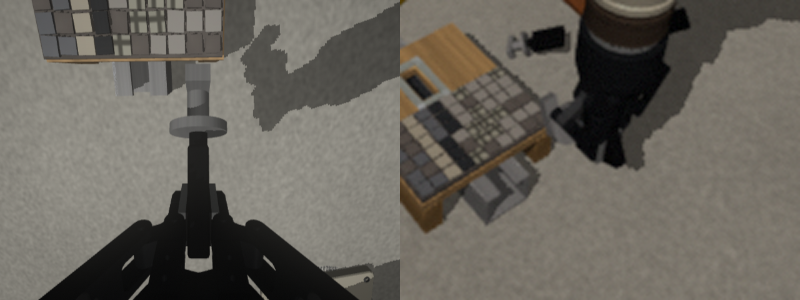

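The head points at the board's near edge, between batten and strut, left of the right-hand corner. Battens at the corners leave a gap under the board. I'm lowering to face height.

>>> {"method": "move_arm", "body": {"motion": [{"x":0,"y":0,"z":3,"yaw":0},{"x":0,"y":0,"z":6,"yaw":0},{"x":0,"y":0,"z":7.9,"yaw":0},{"x":0,"y":0,"z":7.9,"yaw":0},{"x":0.3,"y":0,"z":7.9,"yaw":0},{"x":0.5,"y":0,"z":7.9,"yaw":0},{"x":0.7,"y":0,"z":7.9,"yaw":0},{"x":0.7,"y":0,"z":7.9,"yaw":0}], "gripper": -1}}

```text
clock: 12.82
eef_pos: [0.34, 0.1591, 0.0436]
tool_rot: [0.995, -0.096, -0.001, -0.001]
ft_force: [-4.5, 1.7, 2.3]
grip_width: 0.0134
grasp_force: 59.3
```

>>> {"method": "move_arm", "body": {"motion": [{"x":0.6,"y":0,"z":0,"yaw":0},{"x":0.7,"y":0,"z":-0.5,"yaw":0},{"x":0.8,"y":0,"z":-1,"yaw":0},{"x":1,"y":0,"z":-1.5,"yaw":0},{"x":1.3,"y":0,"z":-2.2,"yaw":0},{"x":1.6,"y":0,"z":-2.9,"yaw":0},{"x":1.6,"y":0,"z":-2.9,"yaw":0}], "gripper": -1}}

```text
clock: 13.7
eef_pos: [0.3553, 0.1553, 0.0723]
tool_rot: [0.995, -0.097, -0.002, 0.0]
ft_force: [-5.9, 0.6, -1.0]
grip_width: 0.0129
grasp_force: 59.5
```

```bash
python3 - <<'E'
from h import *
w=bot.camera("wrist");s=bot.camera("side")
o=bot.get_obs();u=proj("side",o["eef_pos"]).astype(int);print(u,o["ft_force"],o["ft_torque"])
cv2.imwrite("pics/j.png",np.hstack([cv2.resize(w,(400,300)),cv2.resize(s[u[1]-75:u[1]+75,u[0]-100:u[0]+100],(400,300),interpolation=cv2.INTER_CUBIC)]))
E
```

```text
[367 293] [-6.4845045   1.95102087 -1.60958048] [0.33935271 1.56733565 0.01800577]
```

View pics/j.png

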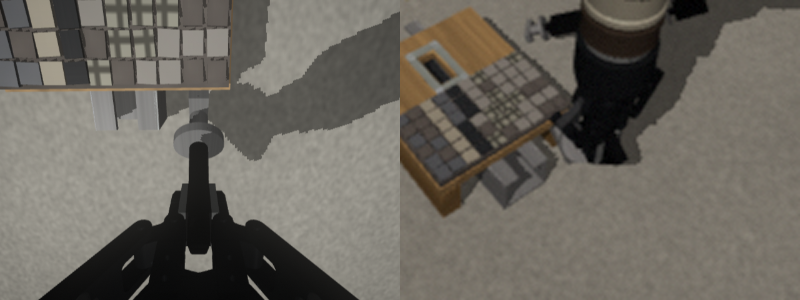

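The stud is rotating: the collar looks rounder and the head sits lower, with only about 6 N of contact force. I'll continue the arc.

>>> {"method": "move_arm", "body": {"motion": [{"x":0.4,"y":0,"z":-0.65,"yaw":0},{"x":0.9,"y":0,"z":-1.25,"yaw":0},{"x":1.4,"y":0,"z":-1.8,"yaw":0},{"x":2.0,"y":0,"z":-2.35,"yaw":0},{"x":2.6,"y":0,"z":-2.8,"yaw":0},{"x":3.3,"y":0,"z":-3.2,"yaw":0},{"x":4.0,"y":0,"z":-3.55,"yaw":0},{"x":4.7,"y":0,"z":-3.85,"yaw":0},{"x":5.4,"y":0,"z":-4.1,"yaw":0},{"x":5.4,"y":0,"z":-4.1,"yaw":0},{"x":5.6,"y":0,"z":-4.1,"yaw":0},{"x":5.6,"y":0,"z":-4.1,"yaw":0}], "gripper": -1}}

```text
clock: 15.3
eef_pos: [0.4102, 0.1444, 0.1135]
tool_rot: [0.995, -0.097, -0.002, 0.0]
ft_force: [-8.4, 1.0, -0.7]
grip_width: 0.0132
grasp_force: 59.5
```

```bash
cat >> h.py <<'E'
def see(tag):
    w=bot.camera("wrist");o=bot.get_obs();cv2.imwrite(f"pics/{tag}.png",w)
    n,l,s,_=cv2.connectedComponentsWithStats((w.max(2)<45).astype(np.uint8))
    g=(w.max(2)-w.min(2).astype(int)<25)&(w.min(2)>60)
    return w,o
E
python3 - <<'E'
from h import *
o=bot.get_obs();p=o["eef_pos"];q=o["tool_rot"];az=2*np.arctan2(q[1],q[0])
w=bot.camera("wrist");cv2.imwrite("pics/k.png",w);s=bot.camera("side");cv2.imwrite("pics/ks.png",s);c=bot.camera("scene");cv2.imwrite("pics/kc.png",c)
M=bot.camera_model("wrist");g=p+[0,0,.019]
for t in(60,70,80,90,100):
    e=np.radians(t);a=np.array([-np.cos(az)*np.cos(e),-np.sin(az)*np.cos(e),np.sin(e)]);y=np.array([-np.sin(az),np.cos(az),0])
    # collar left,right edge centre, head centre, paddle top
    P=[g-.050*a+.022*y,g-.050*a-.022*y,g-.086*a,g+.020*a]
    print(t,projM(M,P).round().tolist())
u=proj("side",p).astype(int);v=proj("scene",p).astype(int)
cv2.imwrite("pics/k2.png",np.hstack([cv2.resize(w[:,160:480],(320,400)),cv2.resize(s[u[1]-50:u[1]+50,u[0]-60:u[0]+60],(480,400),interpolation=cv2.INTER_CUBIC)]))
E
```

```text
60 [[278.0, 199.0], [356.0, 200.0], [317.0, 157.0], [317.0, 326.0]]
70 [[280.0, 210.0], [354.0, 210.0], [317.0, 175.0], [317.0, 322.0]]
80 [[280.0, 222.0], [353.0, 222.0], [317.0, 194.0], [317.0, 317.0]]
90 [[281.0, 234.0], [353.0, 234.0], [317.0, 213.0], [317.0, 310.0]]
100 [[282.0, 248.0], [352.0, 248.0], [317.0, 232.0], [317.0, 303.0]]
```

View pics/k2.png

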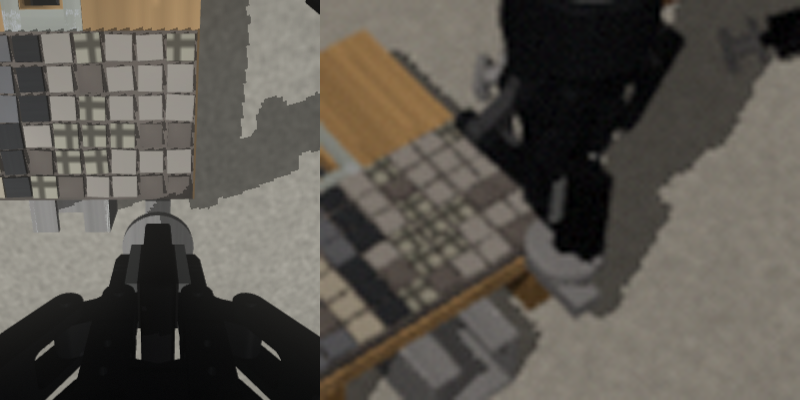

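That was my tenth picture. The stud is now about upright, perhaps 4° over, with the collar at (238,238) in the wrist frame. I'll back off and press its flat head on the table, which squares it and measures the grip height.

>>> {"method": "move_arm", "body": {"motion": [{"x":-1,"y":0,"z":0,"yaw":0},{"x":-3,"y":0,"z":0,"yaw":0},{"x":-5,"y":0,"z":1,"yaw":0},{"x":-6,"y":0,"z":3,"yaw":0},{"x":-6,"y":0,"z":4,"yaw":0},{"x":-6,"y":0,"z":4.4,"yaw":0},{"x":-6,"y":0,"z":4.8,"yaw":0},{"x":-6,"y":0,"z":4.8,"yaw":0}], "gripper": -1}}

```text
clock: 16.45
eef_pos: [0.3534, 0.1564, 0.0654]
tool_rot: [0.995, -0.097, 0.0, -0.0]
ft_force: [-0.1, -0.4, -1.8]
grip_width: 0.0134
grasp_force: 59.5
```

>>> {"method": "move_arm", "body": {"motion": [{"x":0,"y":0,"z":0.2,"yaw":0},{"x":0,"y":0,"z":0.4,"yaw":0},{"x":0,"y":0,"z":0.4,"yaw":0}], "gripper": -1}}

```text
clock: 16.82
eef_pos: [0.3542, 0.1566, 0.0635]
tool_rot: [0.995, -0.097, 0.002, -0.0]
ft_force: [-3.0, -2.1, 17.5]
grip_width: 0.0133
grasp_force: 62.4
```

>>> {"method": "move_arm", "body": {"motion": [{"x":0,"y":0,"z":0.1,"yaw":0},{"x":0,"y":0,"z":0.2,"yaw":0},{"x":0,"y":0,"z":0.3,"yaw":0},{"x":0,"y":0,"z":0.3,"yaw":0}], "gripper": -1}}

```text
clock: 17.32
eef_pos: [0.3548, 0.1567, 0.0633]
tool_rot: [0.995, -0.097, 0.003, -0.001]
ft_force: [-10.7, -5.7, 46.3]
grip_width: 0.0131
grasp_force: 66.4
```

>>> {"method": "move_arm", "body": {"motion": [{"x":0,"y":0,"z":-3,"yaw":0},{"x":0,"y":0,"z":-8,"yaw":0},{"x":2,"y":0.5,"z":-13,"yaw":0},{"x":6,"y":1,"z":-14.5,"yaw":0},{"x":10,"y":2,"z":-14.5,"yaw":0},{"x":14,"y":2.5,"z":-14.5,"yaw":0},{"x":17,"y":2.5,"z":-14.5,"yaw":0},{"x":18.3,"y":2.5,"z":-14.5,"yaw":0},{"x":18.3,"y":2.5,"z":-14.5,"yaw":0},{"x":18.3,"y":2.5,"z":-14.5,"yaw":0},{"x":18.3,"y":2.5,"z":-14.5,"yaw":0}], "gripper": -1}}

```text
clock: 18.7
eef_pos: [0.5266, 0.0969, 0.2036]
tool_rot: [0.995, -0.096, -0.0, -0.0]
ft_force: [-0.5, 0.4, -1.7]
grip_width: 0.0133
grasp_force: 59.5
```

```bash
cat > slot.py <<'E'
from h import *
o=bot.get_obs();p=o["eef_pos"];q=o["tool_rot"];az=2*np.arctan2(q[1],q[0]);print(o["clock"],p.round(4),np.degrees(az).round(2))
w=bot.camera("wrist");cv2.imwrite("pics/l.png",w);M=bot.camera_model("wrist")
g=cv2.GaussianBlur(w,(3,3),0).astype(np.float32);lum=g.mean(2);sat=g.max(2)-g.min(2)
def ring(v,hx,hy,n=40):
    t=np.linspace(-1,1,n);u=np.r_[np.c_[t*hx,0*t+hy],np.c_[t*hx,0*t-hy],np.c_[0*t+hx,t*hy],np.c_[0*t-hx,t*hy]]
    c,s=np.cos(v[2]),np.sin(v[2]);return np.c_[v[0]+u@[c,-s],v[1]+u@[s,c],np.full(len(u),.056)]
def samp(im,P):
    uv=projM(M,P).astype(np.float32);return cv2.remap(im,uv[None,:,0],uv[None,:,1],cv2.INTER_LINEAR)[0]
v0=[.575,.179,np.radians(-11.1)];print("px",projM(M,[[.575,.179,.056]]).round())
for k in range(-3,14,1): # radial profile
    P=ring(v0,.0235+k*.001,.010+k*.001);print(k,samp(lum,P).reshape(4,-1).mean(1).round(),samp(sat,P).reshape(4,-1).mean(1).round())
E
python3 slot.py
```

```text
18.7 [0.5266 0.0969 0.2036] -11.06
px [[222. 150.]]
-3 [55. 49. 50. 48.] [22.  8. 11. 10.]
-2 [59. 54. 65. 51.] [26.  7. 22. 15.]
-1 [70. 63. 96. 57.] [33. 10. 43. 22.]
0 [ 83.  83. 126.  69.] [40. 24. 49. 31.]
1 [ 96. 115. 147.  88.] [42. 44. 30. 42.]
2 [122. 143. 159. 107.] [34. 43. 13. 48.]
3 [154. 157. 163. 126.] [17. 21.  8. 42.]
4 [172. 162. 164. 147.] [ 9.  9.  8. 26.]
5 [175. 163. 166. 165.] [ 8.  8.  8. 12.]
6 [175. 164. 167. 173.] [8. 8. 8. 8.]
7 [173. 164. 168. 173.] [7. 8. 7. 7.]
8 [173. 165. 170. 172.] [7. 8. 8. 7.]
9 [173. 167. 171. 171.] [7. 8. 8. 7.]
10 [172. 168. 170. 171.] [7. 8. 8. 6.]
11 [170. 164. 165. 171.] [ 9. 10. 13.  6.]
12 [163. 152. 154. 169.] [22. 23. 33.  7.]
13 [152. 138. 142. 160.] [49. 47. 58.  9.]
```

```bash
cat >> slot.py <<'E'
def cost(v):
    return -sum(samp(lum,ring(v,.0235+k,.010+k)).mean() for k in(.004,.006,.008))+sum(samp(lum,ring(v,.0235+k,.010+k)).mean() for k in(-.001,.0005,.002))+.7*sum(samp(sat,ring(v,.0235+k,.010+k)).mean() for k in(.009,.0105))-.7*samp(sat,ring(v,.0365,.023)).mean()
x0=np.array(v0);b=minimize(cost,x0,method="Nelder-Mead",options=dict(initial_simplex=[x0,x0+[.002,0,0],x0+[0,.002,0],x0+[0,0,.03]]))
print("slot",b.x[:2].round(4),np.degrees(b.x[2]).round(2),b.fun)
ex=np.array([np.cos(az),np.sin(az),0]);ey=np.array([-np.sin(az),np.cos(az),0]);G=p+[0,0,.019]
for dx in(-.003,0,.003):
    pr=lambda x,y,z:projM(M,[G+(x+dx)*ex+y*ey+[0,0,z-.0823]])[0].round(1).tolist()
    print(dx,"headtip bot/top",pr(.022,0,0),pr(.022,0,.01),"tip corner",pr(.022,.0085,.01),"rim bot/top front",pr(.022,0,.03),pr(.022,0,.036),"rim at +-15mm",pr(.0161,.015,.03),pr(.0161,.015,.036),pr(.0161,-.015,.03),"paddle top front/back",pr(.022,0,.106),pr(-.022,0,.106))
for c in(290,305,318,331,345): print(c,[int(x) for x in lum[150:300:2,c]])
E
python3 slot.py | grep -v '\] \['
```

```text
18.75 [0.5268 0.097  0.2036] -11.06
px [[222. 151.]]
slot [0.5739 0.1795] -10.52 -222.89605712890625
290 [145, 145, 145, 145, 145, 145, 145, 144, 144, 144, 145, 144, 144, 141, 137, 136, 136, 136, 136, 129, 82, 72, 90, 138, 146, 146, 146, 146, 145, 119, 101, 140, 146, 145, 146, 145, 141, 97, 80, 118, 134, 135, 135, 135, 136, 135, 136, 129, 115, 104, 87, 69, 50, 44, 45, 46, 45, 45, 45, 45, 45, 44, 44, 44, 44, 44, 46, 63, 33, 18, 18, 17, 17, 17, 17]
305 [141, 141, 141, 141, 142, 142, 142, 142, 142, 142, 142, 142, 142, 142, 142, 142, 142, 142, 143, 132, 74, 76, 84, 89, 77, 78, 102, 105, 105, 100, 122, 138, 87, 57, 109, 127, 126, 118, 93, 74, 61, 54, 47, 40, 36, 29, 25, 23, 22, 22, 21, 21, 21, 20, 20, 20, 19, 18, 19, 18, 18, 18, 17, 17, 16, 16, 16, 16, 16, 17, 16, 16, 15, 15, 15]
318 [97, 96, 100, 102, 104, 105, 103, 102, 102, 100, 100, 101, 102, 102, 101, 102, 104, 103, 99, 94, 90, 89, 88, 73, 52, 57, 77, 79, 79, 79, 77, 59, 60, 117, 124, 98, 102, 39, 25, 24, 24, 24, 24, 24, 23, 23, 23, 22, 22, 22, 21, 21, 21, 21, 20, 20, 19, 19, 18, 18, 18, 17, 16, 16, 16, 16, 15, 16, 16, 17, 17, 16, 16, 16, 16]
331 [90, 89, 90, 91, 90, 89, 89, 88, 88, 91, 93, 93, 91, 87, 86, 88, 87, 89, 90, 89, 90, 91, 91, 89, 87, 86, 88, 87, 88, 89, 88, 85, 67, 52, 71, 80, 80, 79, 73, 70, 65, 57, 53, 50, 46, 44, 38, 29, 23, 23, 22, 22, 22, 21, 21, 21, 20, 20, 19, 19, 19, 18, 18, 17, 17, 17, 17, 17, 17, 18, 18, 18, 17, 17, 17]
345 [90, 90, 89, 91, 92, 91, 91, 92, 93, 91, 89, 89, 91, 91, 90, 90, 91, 91, 91, 91, 90, 89, 89, 90, 91, 92, 92, 92, 93, 92, 91, 92, 93, 92, 90, 92, 90, 67, 59, 75, 80, 80, 80, 79, 80, 80, 79, 77, 74, 70, 65, 60, 48, 43, 45, 46, 46, 47, 46, 46, 46, 46, 45, 45, 45, 45, 49, 66, 35, 19, 19, 19, 19, 18, 17]
```

```bash
python3 slot.py | grep -E 'slot|rim'
```

```text
slot [0.574  0.1793] -10.41 -221.59210205078125
-0.003 headtip bot/top [317.0, 189.8] [317.0, 194.2] tip corner [304.2, 194.2] rim bot/top front [316.9, 204.4] [316.9, 207.9] rim at +-15mm [292.3, 213.5] [291.5, 217.2] [341.6, 213.5] paddle top front/back [316.5, 274.3] [316.6, 366.4]
0 headtip bot/top [317.0, 185.6] [317.0, 189.9] tip corner [304.1, 189.9] rim bot/top front [316.9, 199.7] [316.9, 203.0] rim at +-15mm [292.2, 208.9] [291.4, 212.5] [341.7, 208.9] paddle top front/back [316.5, 267.1] [316.6, 360.8]
0.003 headtip bot/top [317.0, 181.4] [317.0, 185.5] tip corner [304.1, 185.5] rim bot/top front [316.9, 194.9] [316.9, 198.2] rim at +-15mm [292.0, 204.2] [291.2, 207.7] [341.8, 204.3] paddle top front/back [316.5, 259.9] [316.6, 355.0]
```

The slot is at (0.574, 0.1794), azimuth about -10.5°. The rim and head-tip edges agree that the stem sits 7.6 mm behind the tool axis along tool x, and the stud is upright to within a degree. I'm moving over the slot with that offset.

>>> {"method": "move_arm", "body": {"motion": [{"x":1,"y":-3,"z":0,"yaw":-0.6},{"x":2,"y":-6,"z":0,"yaw":-0.6},{"x":3.8,"y":-9,"z":0,"yaw":-0.6},{"x":3.8,"y":-9,"z":2,"yaw":-0.6},{"x":3.8,"y":-9,"z":4.5,"yaw":-0.6},{"x":3.8,"y":-9,"z":6.5,"yaw":-0.6},{"x":3.8,"y":-9,"z":6.5,"yaw":-0.6},{"x":3.8,"y":-9,"z":6.5,"yaw":-0.6},{"x":3.8,"y":-9,"z":6.5,"yaw":-0.6}], "gripper": -1}}

```text
clock: 19.98
eef_pos: [0.583, 0.1779, 0.1398]
tool_rot: [0.996, -0.092, 0.001, -0.001]
ft_force: [0.8, 0.3, -1.5]
grip_width: 0.0133
grasp_force: 59.5
```

```bash
cat > s2.py <<'E'
exec(open("slot.py").read().split("def cost")[0].replace("print(k,","(").replace('pics/l.png','pics/m.png'))
ex=np.array([np.cos(az),np.sin(az),0]);ey=np.array([-np.sin(az),np.cos(az),0]);G=p+[0,0,.019]
for dx in(-.0076,-.0046):
    pr=lambda x,y,z:projM(M,[G+(x+dx)*ex+y*ey+[0,0,z-.0823]])[0].round(1).tolist()
    print(dx,"tip bot/top",pr(.022,0,0),pr(.022,0,.01),"corners",pr(.022,.0085,.01),pr(.022,-.0085,.01),"rim bot/top",pr(.022,0,.03),pr(.022,0,.036),"15mm",pr(.0161,.015,.033),pr(.0161,-.015,.033))
S=np.array([.574,.1794,0]);a=np.radians(-10.45);sx=np.array([np.cos(a),np.sin(a),0]);sy=np.array([-np.sin(a),np.cos(a),0])
print("slot frame: edges x+ in/out",projM(M,[S+sx*d+[0,0,.056] for d in(.0255,.0355)]).round(1).tolist(),"y+ in/out at x=+15mm",projM(M,[S+sx*.015+sy*d+[0,0,.056] for d in(.012,.022,-.012,-.022)]).round(1).tolist())
for c in(295,306,317,328,340): print(c,[int(x) for x in lum[90:240:2,c]])
r=int(projM(M,[S+sx*.015+[0,0,.056]])[0,1]);print("row",r,[int(x) for x in lum[r,230:410:2]],[int(x) for x in sat[r,230:410:2]])
E
python3 s2.py
```

```text
19.975 [0.583  0.1779 0.1398] -10.51
px [[318. 215.]]
-0.0076 tip bot/top [317.0, 195.9] [317.0, 200.6] corners [304.3, 200.6] [329.7, 200.6] rim bot/top [316.9, 211.3] [316.9, 215.0] 15mm [292.1, 222.2] [341.7, 222.3]
-0.0046 tip bot/top [317.0, 191.9] [317.0, 196.3] corners [304.2, 196.3] [329.8, 196.4] rim bot/top [316.9, 206.7] [316.9, 210.2] 15mm [291.9, 217.6] [341.9, 217.7]
slot frame: edges x+ in/out [[317.2, 185.1], [317.2, 172.3]] y+ in/out at x=+15mm [[301.7, 198.2], [288.7, 198.2], [332.8, 198.2], [345.8, 198.2]]
295 [147, 141, 100, 101, 128, 132, 132, 132, 132, 132, 132, 131, 131, 131, 131, 131, 131, 131, 130, 130, 130, 124, 87, 81, 67, 87, 130, 132, 132, 132, 132, 132, 133, 133, 133, 133, 133, 133, 134, 134, 142, 162, 163, 164, 169, 175, 175, 170, 158, 155, 154, 154, 154, 154, 153, 154, 153, 153, 153, 153, 153, 152, 152, 152, 139, 85, 84, 119, 125, 125, 125, 125, 125, 125, 125]
306 [93, 94, 93, 89, 83, 82, 81, 81, 80, 80, 79, 80, 79, 79, 79, 79, 79, 79, 81, 83, 81, 80, 78, 78, 66, 87, 128, 131, 131, 131, 131, 131, 131, 131, 131, 132, 132, 131, 132, 132, 132, 146, 157, 1
[... 1185 characters left out ...]
121, 123, 126, 127, 129, 130, 129, 129, 130, 130, 131, 132, 131, 128, 125, 124, 123, 124, 126, 128, 132, 136, 142, 150, 152, 153, 154, 157, 157, 115, 81, 53, 51, 51, 51, 50, 51, 50, 50, 50, 49, 49, 50, 60, 72, 87, 91, 92, 93, 94, 95, 91, 77, 75, 75, 76, 77, 78, 76, 73, 72, 73, 73, 73, 72, 72, 71, 72, 73, 75, 76, 77, 77, 75, 75, 77, 79, 80, 83, 82, 78, 75, 76] [68, 65, 63, 62, 61, 61, 60, 61, 63, 63, 65, 66, 65, 65, 65, 65, 66, 67, 67, 67, 66, 64, 64, 64, 64, 64, 65, 67, 68, 48, 8, 7, 8, 7, 8, 8, 41, 40, 12, 8, 8, 8, 7, 8, 7, 7, 8, 7, 7, 7, 21, 35, 16, 7, 6, 6, 6, 6, 14, 37, 39, 38, 39, 40, 41, 39, 38, 37, 37, 38, 37, 37, 37, 38, 37, 38, 39, 40, 41, 40, 40, 40, 41, 41, 42, 43, 43, 41, 39, 39]
```

In the same image, the head and the slot mouth are centred across (both at column 317). The head is about 1.5 mm too far along +x, so I'll correct that and lower it in.

>>> {"method": "move_arm", "body": {"motion": [{"x":-0.15,"y":0,"z":0,"yaw":0},{"x":-0.15,"y":0,"z":1,"yaw":0},{"x":-0.15,"y":0,"z":1.8,"yaw":0},{"x":-0.15,"y":0,"z":2.2,"yaw":0},{"x":-0.15,"y":0,"z":2.6,"yaw":0},{"x":-0.15,"y":0,"z":2.9,"yaw":0},{"x":-0.15,"y":0,"z":2.9,"yaw":0}], "gripper": -1}}

```text
clock: 20.9
eef_pos: [0.5806, 0.1778, 0.109]
tool_rot: [0.996, -0.092, -0.0, 0.0]
ft_force: [0.3, 0.0, -1.8]
grip_width: 0.0135
grasp_force: 59.6
```

It's in by 10 mm with no contact force. I'll lower onto the foot and let go, opening enough to clear.

>>> {"method": "move_arm", "body": {"motion": [{"x":0,"y":0,"z":0.4,"yaw":0},{"x":0,"y":0,"z":0.8,"yaw":0},{"x":0,"y":0,"z":0.9,"yaw":0},{"x":0,"y":0,"z":0.9,"yaw":0}], "gripper": -1}}

```text
clock: 21.4
eef_pos: [0.5807, 0.1779, 0.1005]
tool_rot: [0.996, -0.092, 0.0, 0.0]
ft_force: [-0.4, -0.8, -0.1]
grip_width: 0.0134
grasp_force: 59.9
```

>>> {"method": "move_arm", "body": {"motion": [{"x":0,"y":0,"z":0,"yaw":0},{"x":0,"y":0,"z":0,"yaw":0},{"x":0,"y":0,"z":0,"yaw":0},{"x":0,"y":0,"z":0,"yaw":0},{"x":0,"y":0,"z":0,"yaw":0},{"x":0,"y":0,"z":0,"yaw":0},{"x":0,"y":0,"z":0,"yaw":0}], "gripper": 0}}

```text
clock: 22.28
eef_pos: [0.5807, 0.1778, 0.1003]
tool_rot: [0.996, -0.092, 0.0, -0.0]
ft_force: [0.8, -0.3, -0.1]
grip_width: 0.0427
grasp_force: 0.0
```

```bash
sed -i 's/(-.0076,-.0046)/(-.0076,-.0046)/' s2.py; python3 s2.py | grep -v '^3[24]'
```

```text
22.275 [0.5807 0.1778 0.1003] -10.51
px [[317. 234.]]
-0.0076 tip bot/top [317.0, 195.8] [317.0, 200.5] corners [304.3, 200.5] [329.7, 200.5] rim bot/top [317.0, 211.3] [317.0, 214.9] 15mm [292.2, 222.2] [341.8, 222.2]
-0.0046 tip bot/top [317.0, 191.7] [317.0, 196.2] corners [304.3, 196.2] [329.8, 196.2] rim bot/top [317.0, 206.6] [317.0, 210.2] 15mm [292.0, 217.6] [341.9, 217.6]
slot frame: edges x+ in/out [[316.5, 198.9], [316.4, 183.8]] y+ in/out at x=+15mm [[298.0, 214.2], [282.5, 214.2], [335.0, 214.2], [350.5, 214.2]]
295 [95, 99, 126, 134, 134, 134, 134, 134, 134, 134, 134, 133, 133, 133, 133, 133, 133, 133, 133, 133, 133, 133, 133, 133, 108, 82, 73, 61, 108, 132, 131, 131, 132, 132, 132, 132, 132, 132, 132, 133, 133, 133, 133, 133, 133, 130, 140, 164, 163, 163, 163, 163, 163, 163, 163, 162, 163, 163, 163, 163, 162, 162, 162, 162, 151, 93, 80, 123, 130, 130, 130, 130, 130, 130, 130]
306 [95, 94, 87, 85, 84, 84, 84, 84, 84, 84, 84, 83, 83, 84, 83, 83, 83, 83, 83, 82, 82, 82, 83, 82, 82, 82, 73, 61, 112, 137, 137, 137, 137, 137, 137, 137, 137, 137, 137, 138, 138, 138, 138, 138,
[... 507 characters left out ...]
4, 134, 133, 132, 133, 134, 135, 135, 136, 135, 132, 130, 129, 128, 127, 128, 129, 132, 135, 139, 141, 148, 155, 156, 158, 158, 160, 162, 161, 117, 91, 67, 49, 60, 57, 54, 53, 53, 53, 53, 53, 51, 52, 54, 58, 54, 58, 71, 83, 94, 95, 95, 96, 98, 99, 98, 82, 76, 76, 76, 76, 78, 79, 79, 76, 73, 73, 73, 74, 74, 73, 72, 73, 72, 72, 74, 74, 76, 77, 78, 78, 78, 77, 78, 79] [64, 65, 67, 66, 68, 67, 67, 67, 68, 67, 68, 69, 70, 69, 69, 68, 66, 65, 66, 65, 66, 67, 67, 69, 69, 70, 42, 9, 8, 8, 8, 8, 8, 8, 38, 45, 27, 7, 7, 7, 7, 7, 7, 7, 6, 6, 7, 6, 6, 6, 6, 23, 34, 21, 5, 5, 6, 6, 5, 5, 6, 31, 39, 39, 39, 40, 40, 41, 41, 39, 38, 38, 38, 38, 39, 38, 38, 38, 38, 38, 39, 40, 40, 41, 42, 42, 41, 41, 41, 41]
```

The rim and head edges haven't moved since I let go, so the stud is standing free in the slot. I'm shifting the tool 7.6 mm to centre it on the stem axis and gripping again.

>>> {"method": "move_arm", "body": {"motion": [{"x":-0.4,"y":0,"z":0,"yaw":0},{"x":-0.76,"y":0,"z":0,"yaw":0},{"x":-0.76,"y":0,"z":0,"yaw":0},{"x":-0.76,"y":0,"z":0,"yaw":0}], "gripper": 0}}

```text
clock: 22.82
eef_pos: [0.5732, 0.1793, 0.1004]
tool_rot: [0.996, -0.092, 0.0, -0.0]
ft_force: [-0.1, -0.6, 0.4]
grip_width: 0.043
grasp_force: 0.0
```

>>> {"method": "move_arm", "body": {"motion": [{"x":0,"y":0,"z":0,"yaw":0},{"x":0,"y":0,"z":0,"yaw":0},{"x":0,"y":0,"z":0,"yaw":0},{"x":0,"y":0,"z":0,"yaw":0},{"x":0,"y":0,"z":0,"yaw":0},{"x":0,"y":0,"z":0,"yaw":0},{"x":0,"y":0,"z":0,"yaw":0}], "gripper": -1}}

```text
clock: 23.7
eef_pos: [0.5734, 0.1792, 0.1004]
tool_rot: [0.996, -0.092, 0.0, -0.0]
ft_force: [-0.1, -0.3, 1.8]
grip_width: 0.0132
grasp_force: 59.4
```

>>> {"method": "move_arm", "body": {"motion": [{"x":0,"y":0,"z":0.3,"yaw":0},{"x":0,"y":0,"z":0.6,"yaw":0},{"x":0,"y":0,"z":0.9,"yaw":0},{"x":0,"y":0,"z":1.0,"yaw":0},{"x":0,"y":0,"z":1.0,"yaw":0},{"x":0,"y":0,"z":1.0,"yaw":0}], "gripper": -1}}

```text
clock: 24.45
eef_pos: [0.5735, 0.1792, 0.0916]
tool_rot: [0.996, -0.092, 0.001, -0.0]
ft_force: [-3.2, -0.8, 8.9]
grip_width: 0.0135
grasp_force: 60.7
```

It's down 8.8 mm with the force as expected. Turning a quarter turn.

>>> {"method": "move_arm", "body": {"motion": [{"x":0,"y":0,"z":0.05,"yaw":8},{"x":0,"y":0,"z":0.05,"yaw":16},{"x":0,"y":0,"z":0.05,"yaw":24},{"x":0,"y":0,"z":0.05,"yaw":32},{"x":0,"y":0,"z":0.05,"yaw":40},{"x":0,"y":0,"z":0.05,"yaw":48},{"x":0,"y":0,"z":0.05,"yaw":56},{"x":0,"y":0,"z":0.05,"yaw":64},{"x":0,"y":0,"z":0.05,"yaw":72},{"x":0,"y":0,"z":0.05,"yaw":80},{"x":0,"y":0,"z":0.05,"yaw":86},{"x":0,"y":0,"z":0.05,"yaw":90},{"x":0,"y":0,"z":0.05,"yaw":90},{"x":0,"y":0,"z":0.05,"yaw":90}], "gripper": -1}}

```text
clock: 26.2
eef_pos: [0.5749, 0.1797, 0.0917]
tool_rot: [-0.639, 0.769, -0.001, 0.002]
ft_force: [0.5, -0.1, 8.5]
grip_width: 0.0127
grasp_force: 60.7
```

>>> {"method": "move_arm", "body": {"motion": [{"x":0,"y":0,"z":-0.1,"yaw":0},{"x":0,"y":0,"z":-0.2,"yaw":0},{"x":0,"y":0,"z":-0.2,"yaw":0}], "gripper": -1}}

```text
clock: 26.58
eef_pos: [0.5749, 0.1797, 0.0934]
tool_rot: [-0.639, 0.769, -0.001, 0.002]
ft_force: [0.8, 0.4, 6.8]
grip_width: 0.0135
grasp_force: 60.4
```

>>> {"method": "move_arm", "body": {"motion": [{"x":0,"y":0,"z":0,"yaw":0},{"x":0,"y":0,"z":0,"yaw":0},{"x":0,"y":0,"z":0,"yaw":0},{"x":0,"y":0,"z":0,"yaw":0},{"x":0,"y":0,"z":0,"yaw":0},{"x":0,"y":0,"z":0,"yaw":0},{"x":0,"y":0,"z":-2,"yaw":0},{"x":0,"y":0,"z":-5,"yaw":0},{"x":0,"y":0,"z":-9,"yaw":0},{"x":0,"y":0,"z":-13,"yaw":0},{"x":0,"y":0,"z":-13,"yaw":0},{"x":0,"y":0,"z":-13,"yaw":0}], "gripper": 0.2}}

```text
clock: 28.08
eef_pos: [0.573, 0.1792, 0.2214]
tool_rot: [-0.639, 0.769, 0.0, -0.0]
ft_force: [0.2, -1.0, 0.1]
grip_width: 0.0515
grasp_force: 0.0
```

```bash
python3 - <<'E'
from h import *
o=bot.get_obs();p=o["eef_pos"];print(o["clock"],p.round(4),o["ft_force"].round(1),o["grip_width"])
w=bot.camera("wrist");cv2.imwrite("pics/n.png",w);M=bot.camera_model("wrist")
S=np.array([.574,.1794,.056])
print("paddle top px",projM(M,[S+[0,0,.08]]).round())
u=projM(M,[S+[0,0,.08]])[0].astype(int)
n,l,s,_=cv2.connectedComponentsWithStats((w.max(2)<48).astype(np.uint8))
for r in s[1:]:
    if r[4]>300: print(r)
k=l[u[1],u[0]]
if k:
    for zc,lab in((.050,"locked"),(.057,"not turned")):
        for a in(-10.45,79.55): print(lab,a,fitp("wrist",l==k,.056-.026+.076 if lab=="locked" else .113,np.radians(89.9),[57.4,17.94,np.radians(a)*10]))
E
```

```text
28.075 [0.573  0.1792 0.2214] [ 0.2 -1.   0.1] 0.05145222901249457
paddle top px [[315. 206.]]
[   7   21  129   96 5002]
[ 306  164   18   67 1102]
[   52   248   531   152 35707]
locked -10.45 (array([57.44871558, 18.03701907, 13.92699161]), np.float64(-0.8636363636363636))
locked 79.55 (array([57.37217867, 18.05427512, 13.95082338]), np.float64(-0.8649921507064364))
not turned -10.45 (array([57.41043632, 17.61733574, 13.80736421]), np.float64(-0.8132841328413284))
not turned 79.55 (array([57.35432197, 17.71220662, 13.79980126]), np.float64(-0.8138847858197932))
```

The paddle stands upright at azimuth 79.9°, a quarter turn from the slot at -10.5°, and the locked height fits best. Handing in.

```bash
python3 -c "
from workcell import bot
print(bot.job_done())"
```

```text
the job is handed in; nothing more can be done
None
```

The stud is locked across the slot (paddle measured a quarter turn from it, at the locked height), let go and the arm clear; I handed the job in at about 28 s of the 64 s allowed, and no verdict came back.

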